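Check a screw jar in at the optician's tray-loading label reader

TASK

Stand the slim amber jar in the square low-walled bay of the reader's open drawer, its paper label facing straight to the dark scanner window at the back, and let go of it. Then push the drawer gently home until it clicks past its catch and its front is flush. Keep the jar upright throughout and leave the other things on the bench where they are.

Things in the scene. Friction and masses are not known exactly. Their poses are not given: they have to be found in the camera images.
- jar: slim amber jar to check in: loose upright cylinder 44 mm in diameter, 75 mm high (black lid from 60 mm up), about 120 g, on the bench. Origin: centre of its underside, z up. The paper label, 24 mm wide, is on its +x side, 13 to 49 mm up; on the lid a raised white bar 21 x 7 x 4 mm runs along +x from the centre to the rim above the label.
- bay (a point): centre of the floor, 12 mm above the bench, of the drawer's only bay, in its +y half; moves with the drawer. 66 x 66 mm inside, walls 4 mm thick and 14 mm high. x points along the drawer's travel to the back of the reader and squarely at the window, z up. The drawer's side wall, 28 mm above the bench, is 56 mm to +y; the front panel's inner face 65 mm to -x.
- lip (a point): middle of the front edge of the drawer's aluminium finger lip, 52 mm above the bench, axes as the bay's. The lip is 110 mm wide, 8 mm thick and projects 16 mm to -x from the front panel (210 mm wide, 10 mm thick, 6 to 56 mm above the bench). It is 91 mm to -x and 40 mm to -y of the bay's centre. Nothing is fixed in front of it.
- drawer (a joint): how far the drawer stands out, m: 0 fully home against its stop, front panel flush with the housing; at most 0.16. Pushed in by lip or panel along the bay's +x. Slides with about 1 N friction; a spring catch resists with about 6 N between 13 and 6 mm out, then draws the drawer home and holds it.
- window (a point): middle of the dark scanner window, 52 x 48 mm, upright, 87 mm above the bench, in the white scanner block (240 mm wide, 45 to 135 mm above the bench); faces -x of the bay, straight behind it: 40 mm plus the drawer's joint value from the bay's centre. The drawer slides under the block. Side walls 65 mm high run from it 115 mm forward, 106 mm either side of the drawer's middle.
- squat_jar: bystander: squat amber jar 64 mm in diameter, 46 mm high, no label; loose. Origin: centre of its underside.
- spray: bystander: white spray bottle 50 mm in diameter, 152 mm high, loose. Origin: centre of its underside.
- job_tray: bystander: empty open job tray 150 x 220 x 45 mm, loose, to the robot's right. Origin: centre of its underside.
- spectacles: bystander: spectacle frame with open arms, standing about 45 mm high, 130 mm wide along y and 140 mm long, loose, to the robot's right. Origin: under the bridge.
- screwdriver: bystander: screwdriver 160 mm long lying on the bench close to the robot, about 25 mm thick, loose.
- lens_box: bystander: cardboard lens box 70 x 75 x 30 mm close to the robot, loose. Origin: centre of its underside.

How it is judged:
By the outcome, as a careful person would: the job done as asked, in the order asked, and still so for the second after the job is handed in, with the robot touching nothing.
It also fails if it takes over 51 s, if anything falls off the work surface, if the arm or the gripper's body presses on something with over 40 N, if the wrist force passes 120 N, or if a joint passes its speed limit or range.

ROBOT

A 7-joint arm with a two-finger parallel gripper is mounted at the origin on the work surface. World frame = base frame: x ahead of the robot, y to its left, z up, the work surface at z = 0. Lengths are in m, angles in degrees, forces in N, time in s.
With the tool pointing down it reaches from about 0.4 to 0.9 m from the base axis. Payload 5.5 kg.
Tool frame: the origin (TCP) lies on the front face of the gripper's body, between the roots of the fingers; the fingertips stand 66 mm ahead of it and the grasp point (between the pads) lies 47 mm ahead of it; z points along the fingers, y is the line along which they close (so a half turn about z gives the same grasp; the last joint's range is limited). The gripper opens to 92 mm and grips with 3 to 60 N. Pads are 19 mm wide; open, the fingers measure 130 mm over their backs; the gripper's body (75 mm by 190 mm) begins 47 mm behind the grasp point.
Start: joints at [92.258, 28.699, -24.465, 88.831, 12.651, 65.22, -12.049], TCP at [0.144, -0.634, 0.292] pointing down, gripper open.
Joint ranges: [-164.97, 164.97], [-17.58, 116.51], [-87.97, 89.64], [11.32, 138.91], [-80.73, 260.73], [10.89, 115.49], [-147.41, 147.41]. Speed limits (degrees/s): [147.25, 147.25, 180, 180, 180, 180, 180].

INTERFACE

Orientations are given as a 3x3 rotation matrix whose columns are the frame's x, y, z axes.
In Python, from bench import ctrl, optics, sign_off gives the robot as it stands. The module is installed in compiled form; this text tells all that it offers.
- The arm moves only by the tool play_rows, never from a script. Its argument "targets" is one flat list of numbers, 7 for each row, row after row: the turn, a rotation vector about the world's x, y, z in rad, then the shift along the world's x, y, z in mm, then the finger opening in mm, from 0 to 91.8. In form: [rx, ry, rz, dx, dy, dz, fingers, rx, ry, rz, dx, dy, dz, fingers, ...]. A call has 1 to 8 rows; each row is the pose to reach, as a shift and turn from the pose commanded when the call began; what a row does not reach only later rows make up. A row lasts 1/10 s, in which the tool goes at most 50 mm and 8.59 degrees, less where a joint would pass 70% of its speed; a pose out of reach is approached as far as the arm can. A call with a gripper value outside its range is refused whole. The fingers move at their own pace and stop on an object; "grip_force" is the grip in N (left out, the last holds). Time passes only in rows, so rows that repeat a pose let the fingers close. It gives the time, the measured TCP pose, the force, the opening and the grip force at its end, in the units of the state.
- ctrl.get_obs(): the state, without advancing time (a new reading comes with each control period).
- optics.camera(name): name is "scene" or "top" or "wrist"; returns (picture, depth): 420x560x3 uint8, red, green, blue; 420x560 float32, m along the optical axis (not along the pixel's ray), 0 where there is no reading.
- optics.calibration(name): a dict with "K" (3x3 intrinsics, pixels), "rvec" (rotation vector, rad) and "tvec" (3), from world to camera coordinates, as OpenCV has them; the wrist camera has in their place "mount" (4x4, takes a point from camera to tool coordinates, whose origin is the TCP and whose axes are the flange's). Camera axes: x right, y down, z forward; pixel columns grow to the right and rows downward; lengths in m; the calibration is good to about 2 mm. A picture is of the moment at which its call begins: read the wrist's pose just before it. calibration takes no time and is no camera call.
- sign_off(): hands the job in; it is judged then, once.
The state is a dict: "clock": time; "joints": joint angles; "dq": joint speeds; "joint_efforts": joint torques, N m; "position": TCP position; "tool_rot": TCP orientation; "contact_force": force on the tool from outside, world axes, zero at the start; "moment": the same for the moment, N m; "width": finger opening in m; "grip_force": force on a finger pad.
Only numpy, scipy, OpenCV 4.12 (cv2) and the standard library are available. Lean on these libraries where they do the work, as an engineer would, in place of code of your own. Each camera call takes 0.05 s, during which the arm holds its last target. There are 200 camera calls.

## Working session

There is one attempt and no reset: what is moved stays moved. The work goes in short steps, Python scripts to look and compute and a tool call to move; the robot and the scene stay as the last step left them, time stands still between calls to the robot, and variables do not carry over. Pictures are saved under pics/ and viewed, at most 10 in all, crops included, and the job is handed in when it is done.

Besides the shell and the picture viewer there is one more tool, called after ">>>" by a JSON object that holds its "api" and its "payload", one argument or row to a line. play_rows: Moves the arm, as the interface text tells. Its arguments: {"type":"object","properties":{"targets":{"type":"array"},"grip_force":{"type":"number"}},"required":["targets"]}

```bash
mkdir -p pics; cat > h.py <<'E'
import numpy as np, cv2
from bench import ctrl, optics, sign_off
def cam(name):
    o=ctrl.get_obs(); im,d=optics.camera(name); c=optics.calibration(name)
    K=np.array(c["K"])
    if name=="wrist":
        T=np.eye(4);T[:3,:3]=o["tool_rot"];T[:3,3]=o["position"];T=T@np.array(c["mount"])
    else:
        R=cv2.Rodrigues(np.array(c["rvec"],float))[0];T=np.eye(4);T[:3,:3]=R.T;T[:3,3]=-R.T@np.array(c["tvec"],float).ravel()
    return im,d,K,T
def ray(K,T,u,v,z):
    d=T[:3,:3]@np.linalg.inv(K)@np.array([u,v,1.]);t=(z-T[2,3])/d[2];return T[:3,3]+t*d
def cloud(d,K,T):
    v,u=np.mgrid[:d.shape[0],:d.shape[1]]
    P=np.stack([(u-K[0,2])/K[0,0]*d,(v-K[1,2])/K[1,1]*d,d],-1)
    return P@T[:3,:3].T+T[:3,3]
def save(n,im): cv2.imwrite(f"pics/{n}.png",im[...,::-1])
E
python3 - <<'E'
from h import *
for n in("scene","top"):
    im,d,K,T=cam(n);save(n,im);np.savez(n,im=im,d=d,K=K,T=T);print(n,T.round(3),K[0,0])
o=ctrl.get_obs();print(o["clock"],o["position"],np.array(o["tool_rot"]).round(3),o["width"])
print(optics.calibration("wrist")["mount"])
E
```

```text
scene [[-0.007  0.821 -0.571  1.253]
 [ 1.     0.008 -0.002 -0.041]
 [ 0.003 -0.571 -0.821  1.108]
 [ 0.     0.     0.     1.   ]] 440.72980196601605
top [[ 0.007 -0.993  0.118  0.393]
 [-1.    -0.009 -0.013 -0.044]
 [ 0.014 -0.118 -0.993  1.205]
 [ 0.     0.     0.     1.   ]] 394.4772231452871
0.1 [ 0.14409506 -0.63330788  0.29127819] [[ 0.975  0.222 -0.   ]
 [ 0.222 -0.975  0.002]
 [ 0.    -0.002 -1.   ]] 0.09167901426151254
[[ 1.01017587e-03 -9.69238937e-01 -2.46119608e-01  6.67620416e-02]
 [ 9.99998668e-01  6.63554217e-04  1.49127468e-03  2.32960717e-04]
 [-1.28208779e-03 -2.46120787e-01  9.69238317e-01 -9.20644795e-02]
 [ 0.00000000e+00  0.00000000e+00  0.00000000e+00  1.00000000e+00]]
```

View pics/top.png

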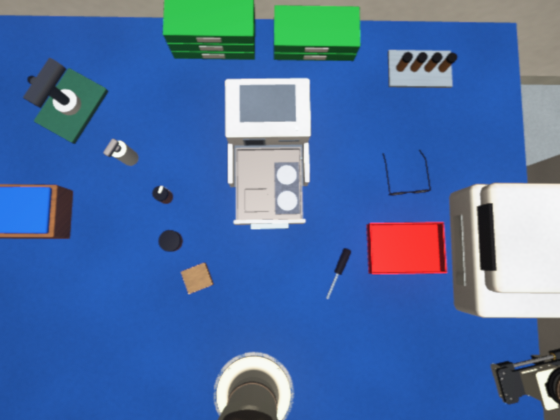

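View pics/scene.png

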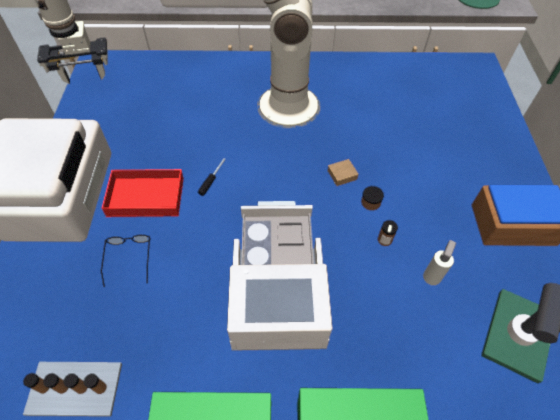

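The top view shows the jar at about (162,194), the bay at (257,200), the lip at (269,225) and the squat jar at (170,241). The scene view shows the jar at (388,232). I'll zoom in and compute.

```bash
python3 - <<'E'
from h import *
t=np.load("top.npz");s=np.load("scene.npz")
f=lambda im,x,y,w,h,k:cv2.resize(im[y:y+h,x:x+w],None,fx=k,fy=k,interpolation=cv2.INTER_CUBIC)
a=f(t["im"],140,170,50,50,6);b=f(s["im"],363,207,50,50,6);c=f(t["im"],222,130,100,110,5)
out=np.zeros((600,800,3),np.uint8);out[:300,:300]=a;out[300:,:300]=b;out[:550,300:800]=c
save("crop",out)
K,T=t["K"],t["T"]
print("jar",ray(K,T,162,192,.075),"lip",ray(K,T,269,227,.052),"bay",ray(K,T,257,200,.026))
print("panel ends",ray(K,T,234,220,.056),ray(K,T,304,220,.056),"block front",ray(K,T,225,137,.135),ray(K,T,311,137,.135))
print("squat",ray(K,T,170,240,.046),"spray",ray(K,T,112,147,.15))
E
```

```text
jar [0.57814787 0.26732073 0.075     ] lip [ 0.48113366 -0.04261128  0.052     ] bay [ 0.56444074 -0.00565283  0.026     ]
panel ends [0.50047071 0.059761   0.056     ] [ 0.50220456 -0.14488291  0.056     ] block front [0.72519611 0.0821609  0.135     ] [ 0.72795631 -0.15791533  0.135     ]
squat [0.44115638 0.24625721 0.046     ] spray [0.68890422 0.38762503 0.15      ]
```

View pics/crop.png

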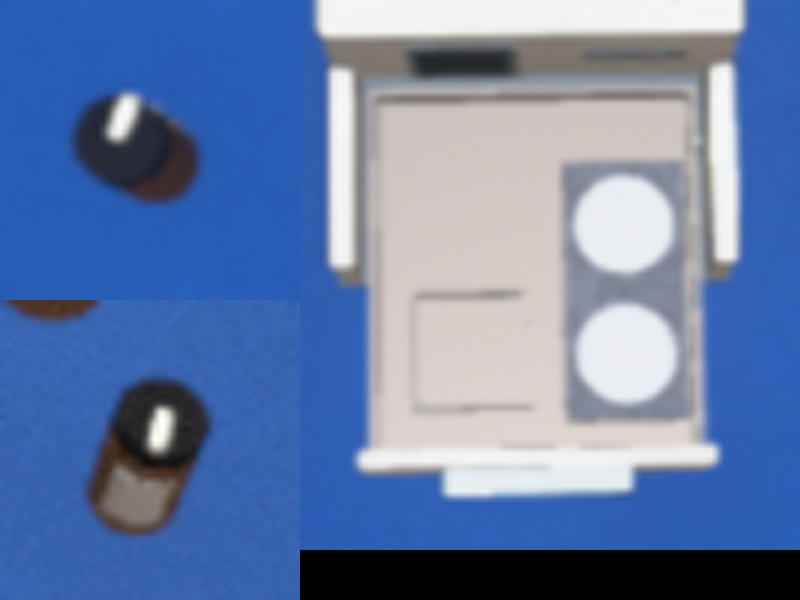

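The crop shows the lid bar pointing roughly +x, at about -17° yaw, with the label below it in the scene view. The bay is at about (0.568, -0.004), and the reader is nearly aligned with world x. I'll move over the jar next.

>>> {"api": "play_rows", "payload": {
  "targets": [0,0,-0.05,20,24,0,91,0,0,-0.1,50,60,0,91,0,0,-0.15,80,96,0,91,0,0,-0.2,112,132,0,91,0,0,-0.25,144,168,0,91,0,0,-0.3,176,206,0,91,0,0,-0.35,206,245,0,91,0,0,-0.4,236,285,0,91]
}}

```text
clock: 0.9
position: [0.381, -0.347, 0.2921]
tool_rot: [[0.984, -0.178, -0.0], [-0.178, -0.984, -0.0], [-0.0, 0.0, -1.0]]
contact_force: [0.5, -0.6, -0.1]
width: 0.091
grip_force: 0.0
```

>>> {"api": "play_rows", "payload": {
  "targets": [0,0,-0.02,20,40,0,91,0,0,-0.04,40,82,0,91,0,0,-0.06,60,125,0,91,0,0,-0.08,80,168,0,91,0,0,-0.1,100,210,0,91,0,0,-0.12,118,255,0,91,0,0,-0.12,135,300,0,91,0,0,-0.12,150,345,0,91]
}}

```text
clock: 1.7
position: [0.5306, -0.0021, 0.292]
tool_rot: [[0.956, -0.292, -0.0], [-0.292, -0.956, -0.0], [-0.0, 0.0, -1.0]]
contact_force: [0.4, -1.0, -0.2]
width: 0.0913
grip_force: 0.0
```

```bash
python3 - <<'E'
from h import *
im,d,K,T=cam("wrist");save("wbay",im);np.savez("wbay",im=im,d=d,K=K,T=T);print(ctrl.get_obs()["position"])
E
```

```text
[0.53220494 0.00808102 0.29295251]
```

>>> {"api": "play_rows", "payload": {
  "targets": [0,0,0,6,30,0,91,0,0,0,12,70,0,91,0,0,0,18,110,0,91,0,0,0,24,150,0,91,0,0,0,30,190,0,91,0,0,0,36,230,0,91,0,0,0,42,255,0,91,0,0,0,46,268,0,91]
}}

```text
clock: 2.55
position: [0.5754, 0.2676, 0.2918]
tool_rot: [[0.958, -0.288, -0.001], [-0.288, -0.958, 0.001], [-0.001, -0.001, -1.0]]
contact_force: [-0.3, -0.7, 0.3]
width: 0.091
grip_force: 0.0
```

View pics/wbay.png

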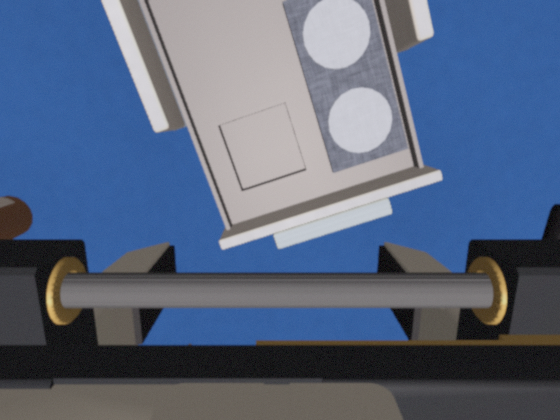

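```bash
python3 - <<'E'
from h import *
im,d,K,T=cam("wrist");save("wjar",im);np.savez("wjar",im=im,d=d,K=K,T=T);print(ctrl.get_obs()["position"])
P=cloud(d,K,T)
m=(P[...,2]>.068)&(P[...,2]<.085)&(np.hypot(P[...,0]-.578,P[...,1]-.267)<.05)
q=P[m];print(m.sum(),q.min(0),q.max(0))
w=m&(im.min(-1)>140); q=P[w];pix=np.argwhere(w)
uv=pix[:,::-1].astype(np.float32)
box=cv2.minAreaRect(uv);c=cv2.boxPoints(box);c=np.array([ray(K,T,*p,.079)for p in c]);print(w.sum(),c.round(4))
l=m&~w&(im.max(-1)<100);cc=cv2.minEnclosingCircle(np.argwhere(m)[:,::-1].astype(np.float32));print(cc,ray(K,T,*cc[0],.075))
e=[c[1]-c[0],c[2]-c[1]];e=max(e,key=np.linalg.norm);print(np.degrees(np.arctan2(e[1],e[0])),c.mean(0))
E
```

```text
[0.57557322 0.26902881 0.29192921]
2059 [0.5565016  0.25441747 0.06800788] [0.59976164 0.29762661 0.08009377]
279 [[0.5993 0.2736 0.079 ]
 [0.5969 0.2657 0.079 ]
 [0.5761 0.2721 0.079 ]
 [0.5785 0.28   0.079 ]]
((265.7933044433594, 195.2755889892578), 25.83308219909668) [0.57876352 0.27587691 0.075     ]
163.11814988538282 [0.58769442 0.27284218 0.079     ]
```

View pics/wjar.png

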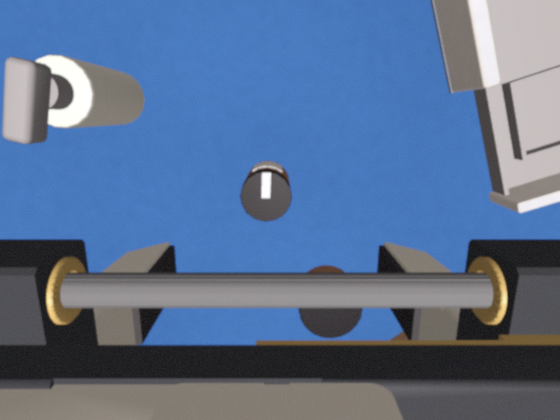

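Both wrist views are clear. In the bay view the bay corners are at about (220,127), (287,104), (304,168) and (241,189). In the jar view the jar is at (266,193) with its bar pointing image-up, so it is aligned with the tool; the spray bottle is at upper left.

```bash
python3 - <<'E'
from h import *
w=np.load("wbay.npz");K,T=w["K"],w["T"]
P=lambda u,v,z:ray(K,T,u,v,z)[:3]
c=np.array([P(*p,.026) for p in[(220,127),(287,104),(304,168),(241,189)]]);print("bay",c.round(4),c.mean(0))
for p in((287,103),(362,80)):pass
a,b=P(222,246,.056),P(441,182,.056);e=a-b;print("panel",a,b,np.degrees(np.arctan2(-e[0],e[1])))
a,b=P(277,239,.056),P(391,204,.056);e=a-b;print("lip",(a+b)/2,np.degrees(np.arctan2(-e[0],e[1])))
# gray edges: depth cloud
C=cloud(w["d"],K,T);print("bay floor z",C[150,262],"panel top",C[212,330],C[205,395])
w=np.load("wjar.npz");C=cloud(w["d"],w["K"],w["T"])
print("spray pts",C[90,100],C[98,135],C[90,60],C[90,25])
E
```

```text
bay [[ 0.5992  0.0317  0.026 ]
 [ 0.6008 -0.034   0.026 ]
 [ 0.5394 -0.0328  0.026 ]
 [ 0.5375  0.0314  0.026 ]] [ 0.56920848 -0.00096342  0.026     ]
panel [0.4964529  0.06059017 0.056     ] [ 0.49658777 -0.144714    0.056     ] 0.03763908517630887
lip [ 0.48901393 -0.04397647  0.056     ] 0.9467308432832274
bay floor z [0.56637767 0.00140563 0.01201228] panel top [ 0.4984173  -0.04349545  0.05493555] [ 4.69727851e-01 -1.14760929e-01 -8.35638622e-05]
spray pts [0.6929529  0.36687822 0.09681247] [0.69007701 0.36723331 0.02883558] [0.69512441 0.38015116 0.12566286] [0.69554142 0.38690202 0.15131892]
```

>>> {"api": "play_rows", "payload": {
  "targets": [0,0,0,2,8,-20,91,0,0,0,2,8,-50,91,0,0,0,2,8,-80,91,0,0,0,2,8,-95,91,0,0,0,2,8,-100,91,0,0,0,2,8,-100,91,0,0,0,2,8,-100,91]
}}

```text
clock: 3.3
position: [0.5792, 0.2725, 0.1937]
tool_rot: [[0.956, -0.292, 0.002], [-0.292, -0.956, 0.001], [0.002, -0.002, -1.0]]
contact_force: [0.5, 0.3, 0.1]
width: 0.0908
grip_force: 0.0
```

```bash
python3 - <<'E'
from h import *
im,d,K,T=cam("wrist");save("wjar2",im);np.savez("wjar2",im=im,d=d,K=K,T=T);o=ctrl.get_obs();print(o["position"],np.array(o["tool_rot"]).round(3))
P=cloud(d,K,T)
m=(P[...,2]>.066)&(P[...,2]<.09)&(np.hypot(P[...,0]-.578,P[...,1]-.276)<.035)
w=(m&(im.min(-1)>140)).astype(np.uint8)
uv=np.argwhere(w)[:,::-1].astype(np.float32)
c=cv2.boxPoints(cv2.minAreaRect(uv));c=np.array([ray(K,T,*p,.079)for p in c]);print(w.sum(),c.round(4))
cc=cv2.minEnclosingCircle(np.argwhere(m)[:,::-1].astype(np.float32));print(cc,ray(K,T,*cc[0],.075))
e=[c[1]-c[0],c[2]-c[1]];e=max(e,key=np.linalg.norm);print(np.degrees(np.arctan2(e[1],e[0])),c.mean(0))
E
```

```text
[0.57922989 0.27258136 0.19385321] [[ 0.956 -0.292  0.002]
 [-0.292 -0.956  0.001]
 [ 0.002 -0.002 -1.   ]]
524 [[0.5995 0.2737 0.079 ]
 [0.5972 0.2661 0.079 ]
 [0.5761 0.2725 0.079 ]
 [0.5785 0.2803 0.079 ]]
((270.8039855957031, 233.0668182373047), 36.95560836791992) [0.57957629 0.27589885 0.075     ]
163.13284471337042 [0.58782365 0.27317795 0.079     ]
```

View pics/wjar2.png

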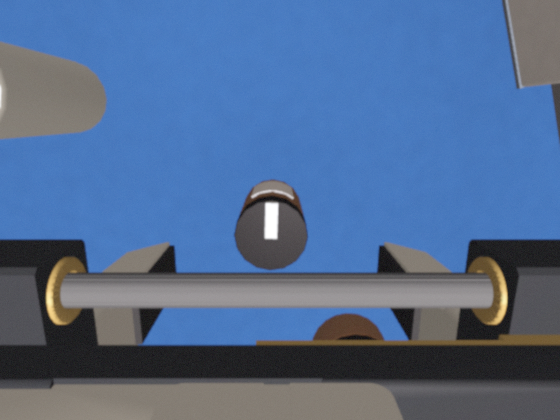

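The jar is centred at (271,233), which gives (0.5785, 0.276) at yaw -16.9°. I'll shift +3 mm in y, descend and grasp.

>>> {"api": "play_rows", "payload": {
  "targets": [0,0,0,-1,3,-20,91,0,0,0,-1,3,-50,91,0,0,0,-1,3,-75,91,0,0,0,-1,3,-87,91,0,0,0,-1,3,-92,91,0,0,0,-1,3,-92,91,0,0,0,-1,3,-92,70,0,0,0,-1,3,-92,55],
  "grip_force": 15
}}

```text
clock: 4.15
position: [0.5782, 0.2757, 0.1017]
tool_rot: [[0.956, -0.292, 0.002], [-0.292, -0.956, 0.001], [0.002, -0.002, -1.0]]
contact_force: [0.3, -0.6, -0.0]
width: 0.0796
grip_force: 0.0
```

>>> {"api": "play_rows", "payload": {
  "targets": [0,0,0,0,0,0,48,0,0,0,0,0,0,44,0,0,0,0,0,0,36,0,0,0,0,0,0,36,0,0,0,0,0,0,36,0,0,0,0,0,0,36,0,0,0,0,0,0,36]
}}

```text
clock: 4.85
position: [0.5774, 0.2755, 0.1004]
tool_rot: [[0.956, -0.292, 0.0], [-0.292, -0.956, 0.0], [0.0, -0.0, -1.0]]
contact_force: [0.5, 1.1, 0.6]
width: 0.0436
grip_force: 15.0
```

>>> {"api": "play_rows", "payload": {
  "targets": [0,0,0,0,0,10,36,0,0,0,0,0,30,36,0,0,0,0,0,55,36,0,0,0,0,0,80,36,0,0,0,0,0,98,36,0,0,0,0,-5,107,36,0,0,0.03,0,-17,110,36,0,0,0.06,0,-35,110,36]
}}

```text
clock: 5.65
position: [0.5768, 0.2407, 0.2108]
tool_rot: [[0.973, -0.231, 0.0], [-0.231, -0.973, 0.0], [0.0, -0.001, -1.0]]
contact_force: [0.1, -0.2, -1.9]
width: 0.0434
grip_force: 15.0
```

>>> {"api": "play_rows", "payload": {
  "targets": [0,0,0.03,-1,-25,0,36,0,0,0.06,-2,-55,0,36,0,0,0.1,-3,-90,0,36,0,0,0.14,-4,-130,0,36,0,0,0.18,-5,-170,0,36,0,0,0.21,-6,-205,0,36,0,0,0.23,-7,-228,0,36,0,0,0.24,-8,-238,0,36]
}}

```text
clock: 6.45
position: [0.5684, -0.002, 0.2097]
tool_rot: [[1.0, -0.0, -0.002], [-0.001, -1.0, -0.002], [-0.002, 0.002, -1.0]]
contact_force: [0.4, -0.6, -1.9]
width: 0.0437
grip_force: 15.0
```

>>> {"api": "play_rows", "payload": {
  "targets": [0,0,0,0,-4,-15,36,0,0,0,0,-4,-35,36,0,0,0,0,-4,-50,36,0,0,0,0,-4,-55,36,0,0,0,0,-4,-55,36,0,0,0,0,-4,-55,36]
}}

```text
clock: 7.05
position: [0.5696, -0.0009, 0.1554]
tool_rot: [[1.0, 0.005, 0.0], [0.005, -1.0, 0.0], [0.0, -0.0, -1.0]]
contact_force: [0.0, -0.4, -1.7]
width: 0.0437
grip_force: 15.0
```

```bash
python3 - <<'E'
from h import *
for n in("wrist","top","scene"):
    im,d,K,T=cam(n);np.savez("c_"+n,im=im,d=d,K=K,T=T)
    if n=="wrist":a=im
    else:
        x,y,w,h=(215,150,110,90) if n=="top" else (225,195,110,90)
        b=cv2.resize(im[y:y+h,x:x+w],(366,300),interpolation=cv2.INTER_CUBIC)
        if n=="top":t=b
out=np.zeros((600,800,3),np.uint8);out[:315,:420]=cv2.resize(a,(420,315));out[:300,430:796]=t;out[300:600,430:796]=b
save("carry",out);o=ctrl.get_obs();print(o["position"],np.array(o["tool_rot"]).round(3),o["width"],o["clock"])
E
```

```text
[ 0.56992924 -0.00153002  0.15605542] [[ 1.     0.004  0.002]
 [ 0.004 -1.    -0.   ]
 [ 0.002  0.    -1.   ]] 0.04383086001467115 7.2
```

View pics/carry.png

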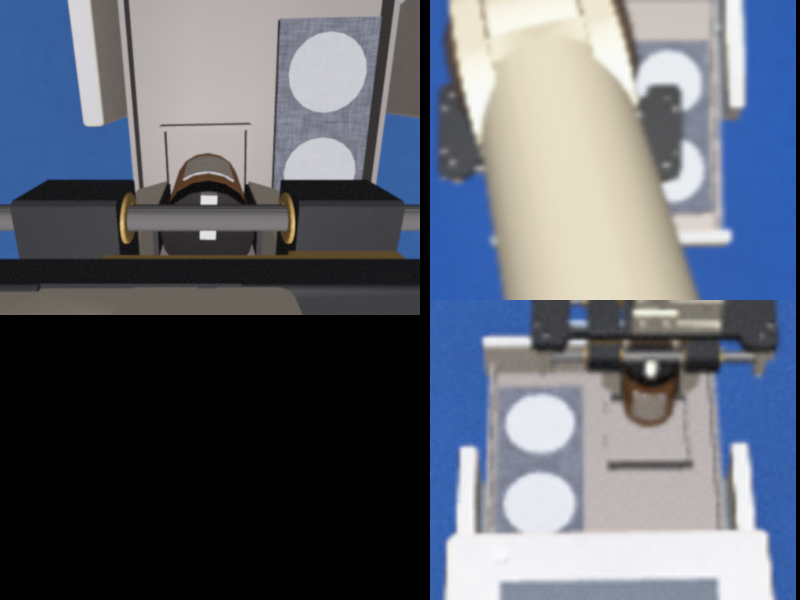

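The wrist view shows the bay's back wall from about (215,167) to (333,165) at full resolution, with the jar hanging inside the bay opening and its bar pointing to the back.

```bash
python3 - <<'E'
from h import *
w=np.load("c_wrist.npz");K,T,im,d=w["K"],w["T"],w["im"],w["d"];C=cloud(d,K,T)
g=cv2.cvtColor(im,cv2.COLOR_RGB2GRAY)
pts=[]
for u in range(222,328,3):
    v=155+np.argmin(g[155:178,u]);pts.append(ray(K,T,u,v,.024)[:2])
pts=np.array(pts);s=np.polyfit(pts[:,1],pts[:,0],1);print("back wall x",pts.mean(0),"ydir yaw",np.degrees(np.arctan(-s[0])))
for v in(185,195,205,215):
    L=205+np.argmin(g[v,205:230]);R=320+np.argmin(g[v,320:340]);print(v,L,R,ray(K,T,L,v,.026)[:2],ray(K,T,R,v,.026)[:2])
for n in ((380,35),(380,60),(380,100),(380,20)):pass
b=(im.min(-1)>140)&(C[...,2]>.09)&(C[...,2]<.15)
uv=np.argwhere(b)[:,::-1].astype(np.float32)
mm=(uv[:,0]>255)&(uv[:,0]<300)&(uv[:,1]>250);c=cv2.boxPoints(cv2.minAreaRect(uv[mm]))
print(mm.sum(),c);r=np.array([ray(K,T,*p,.079+.156-.1003)[:2] for p in c]);print(r.round(4))
# lip/panel edge via side strip
gz=g[10:250,480:520]
E
```

```text
back wall x [6.06799835e-01 5.51007571e-05] ydir yaw 0.17080666017000087
185 221 327 [0.59538308 0.03206665] [ 0.59575345 -0.03148415]
195 221 327 [0.58925915 0.03225152] [ 0.58963021 -0.03172452]
205 222 327 [0.58305622 0.03183145] [ 0.58342445 -0.03196812]
215 222 327 [0.57676563 0.03201724] [ 0.57713451 -0.03221502]
526 [[265.78824 318.95294]
 [267.0516  259.57556]
 [289.23306 260.0475 ]
 [287.9697  319.42487]]
[[ 0.57    0.0024]
 [ 0.5913  0.002 ]
 [ 0.5911 -0.0051]
 [ 0.5699 -0.005 ]]
```

>>> {"api": "play_rows", "payload": {
  "targets": [0,0,0.01,0,1,-12,36,0,0,0.01,0,1,-25,36,0,0,0.01,0,1,-35,36,0,0,0.01,0,1,-40,36,0,0,0.01,0,1,-42,36,0,0,0.01,0,1,-43,36,0,0,0.01,0,1,-43,36,0,0,0.01,0,1,-43,36]
}}

```text
clock: 8.0
position: [0.5695, -0.0008, 0.1125]
tool_rot: [[1.0, 0.014, 0.001], [0.014, -1.0, 0.0], [0.001, -0.0, -1.0]]
contact_force: [-0.2, 0.5, -1.3]
width: 0.0438
grip_force: 15.0
```

>>> {"api": "play_rows", "payload": {
  "targets": [0,0,0,0,0,-0.5,36,0,0,0,0,0,-0.5,44,0,0,0,0,0,-0.5,46,0,0,0,0,0,-0.5,50,0,0,0,0,0,-0.5,56,0,0,0,0,0,-0.5,64,0,0,0,0,0,-0.5,70,0,0,0,0,0,-0.5,70]
}}

```text
clock: 8.8
position: [0.5693, -0.0008, 0.1117]
tool_rot: [[1.0, 0.014, -0.0], [0.014, -1.0, 0.0], [-0.0, -0.0, -1.0]]
contact_force: [-0.6, 0.0, 0.2]
width: 0.0696
grip_force: 0.0
```

>>> {"api": "play_rows", "payload": {
  "targets": [0,0,0,0,0,10,70,0,0,0,0,0,30,70,0,0,0,0,0,60,70,0,0,0,0,0,85,70,0,0,0,-15,0,100,70,0,0,0,-45,-5,105,70,0,0,0,-75,-15,105,70,0,0,0,-105,-25,105,70]
}}

```text
clock: 9.6
position: [0.4635, -0.0258, 0.2177]
tool_rot: [[1.0, 0.015, 0.002], [0.015, -1.0, -0.0], [0.001, 0.0, -1.0]]
contact_force: [0.4, 0.2, 0.1]
width: 0.0698
grip_force: 0.0
```

>>> {"api": "play_rows", "payload": {
  "targets": [0,0,0,-25,-7,0,50,0,0,0,-45,-14,0,30,0,0,0,-55,-15,0,10,0,0,0,-55,-15,0,0,0,0,0,-55,-15,0,0]
}}

```text
clock: 10.1
position: [0.4105, -0.0405, 0.2174]
tool_rot: [[1.0, 0.014, 0.002], [0.014, -1.0, -0.0], [0.002, 0.0, -1.0]]
contact_force: [-0.0, -0.4, -1.1]
width: 0.0348
grip_force: 0.0
```

```bash
python3 - <<'E'
from h import *
im,d,K,T=cam("wrist");save("placed",im);np.savez("placed",im=im,d=d,K=K,T=T)
o=ctrl.get_obs();print(o["position"],np.array(o["tool_rot"]).round(3),o["width"],o["clock"],o["joints"])
E
```

```text
[ 0.41071138 -0.04036253  0.21726343] [[ 1.     0.014  0.002]
 [ 0.014 -1.     0.   ]
 [ 0.002 -0.    -1.   ]] 0.030406984021476607 10.15 [ 23.07019329   9.83006695 -22.89339947 125.31286314   5.31406732
  45.63021086 -92.40860207]
```

View pics/placed.png

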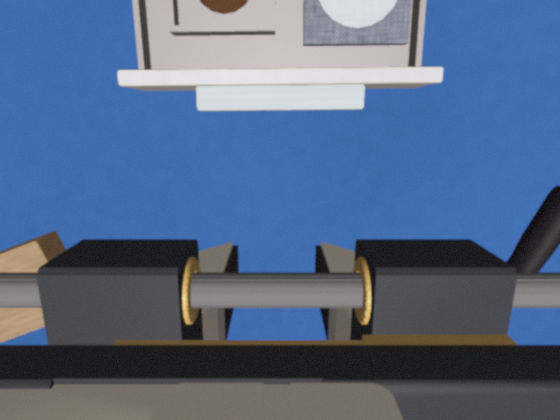

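The wrist view shows the drawer front square to the tool, lip front edge from (198,109) to (363,107), with nothing in front of it. I'll lower the closed fingers there and push slowly.

>>> {"api": "play_rows", "payload": {
  "targets": [0,0,-0.01,10,0,-20,0,0,0,-0.01,22,0,-50,0,0,0,-0.01,22,0,-80,0,0,0,-0.01,22,0,-103,0,0,0,-0.01,22,0,-113,0,0,0,-0.01,22,0,-116,0,0,0,-0.01,27,0,-116,0,0,0,-0.01,32,0,-116,0]
}}

```text
clock: 10.95
position: [0.4428, -0.0407, 0.1017]
tool_rot: [[1.0, 0.004, 0.002], [0.004, -1.0, -0.0], [0.002, 0.0, -1.0]]
contact_force: [-0.1, 0.6, 0.2]
width: 0.0006
grip_force: 0.0
```

>>> {"api": "play_rows", "payload": {
  "targets": [0,0,0,4,0,0,0,0,0,0,8,0,0,0,0,0,0,12,0,0,0,0,0,0,16,0,0,0,0,0,0,19,0,0,0,0,0,0,22,0,0,0,0,0,0,25,0,0,0,0,0,0,28,0,0,0]
}}

```text
clock: 11.75
position: [0.4693, -0.0408, 0.1006]
tool_rot: [[1.0, 0.004, -0.001], [0.004, -1.0, -0.0], [-0.001, 0.0, -1.0]]
contact_force: [0.1, 0.3, -0.5]
width: 0.0003
grip_force: 0.0
```

>>> {"api": "play_rows", "payload": {
  "targets": [0,0,0,3,0,0,0,0,0,0,6,0,0,0,0,0,0,9,0,0,0,0,0,0,12,0,0,0,0,0,0,15,0,0,0,0,0,0,18,0,0,0,0,0,0,21,0,0,0,0,0,0,24,0,0,0]
}}

```text
clock: 12.55
position: [0.4935, -0.0408, 0.1007]
tool_rot: [[1.0, 0.004, -0.0], [0.004, -1.0, 0.0], [-0.0, -0.0, -1.0]]
contact_force: [-0.5, 1.5, 0.7]
width: 0.0005
grip_force: 0.6
```

```bash
python3 - <<'E'
from h import *
im,d,K,T=cam("scene");o=ctrl.get_obs();print(o["position"],o["contact_force"])
x,y,w,h=225,185,120,100
save("push",cv2.resize(im[y:y+h,x:x+w],None,fx=6,fy=6,interpolation=cv2.INTER_CUBIC))
E
```

```text
[ 0.4942957  -0.04081509  0.10086353] [ 1.75832734 -0.35338992  1.11461699]
```

View pics/push.png

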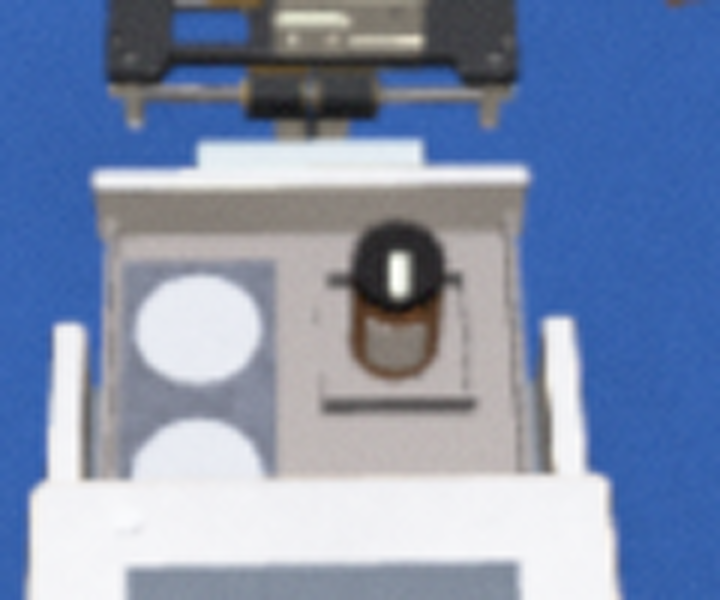

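The jar stands upright in the bay with its label and bar at image (395,300), facing the window, and the fingers are at the lip. I'll continue pushing.

>>> {"api": "play_rows", "payload": {
  "targets": [0,0,0,3,0,0,0,0,0,0,6,0,0,0,0,0,0,10,0,0,0,0,0,0,14,0,0,0,0,0,0,18,0,0,0,0,0,0,22,0,0,0,0,0,0,26,0,0,0,0,0,0,30,0,0,0]
}}

```text
clock: 13.4
position: [0.5236, -0.0408, 0.1007]
tool_rot: [[1.0, 0.004, -0.0], [0.004, -1.0, -0.0], [-0.0, 0.0, -1.0]]
contact_force: [-0.6, 0.8, -0.7]
width: 0.0007
grip_force: 0.6
```

>>> {"api": "play_rows", "payload": {
  "targets": [0,0,0,4,0,0,0,0,0,0,8,0,0,0,0,0,0,12,0,0,0,0,0,0,16,0,0,0,0,0,0,20,0,0,0,0,0,0,24,0,0,0,0,0,0,27,0,0,0,0,0,0,30,0,0,0]
}}

```text
clock: 14.2
position: [0.5536, -0.0408, 0.1007]
tool_rot: [[1.0, 0.004, 0.0], [0.004, -1.0, -0.0], [0.0, 0.0, -1.0]]
contact_force: [-0.9, 0.8, 1.6]
width: 0.0006
grip_force: 0.6
```

>>> {"api": "play_rows", "payload": {
  "targets": [0,0,0,3,0,0,0,0,0,0,6,0,0,0,0,0,0,9,0,0,0,0,0,0,12,0,0,0,0,0,0,14,0,0,0,0,0,0,16,0,0,0,0,0,0,18,0,0,0,0,0,0,20,0,0,0]
}}

```text
clock: 15.0
position: [0.5726, -0.0407, 0.1006]
tool_rot: [[1.0, 0.004, -0.002], [0.004, -1.0, -0.0], [-0.002, 0.0, -1.0]]
contact_force: [-4.9, 0.7, 3.6]
width: 0.0003
grip_force: 2.6
```

Now at the catch; I'll creep on.

>>> {"api": "play_rows", "payload": {
  "targets": [0,0,0,1,0,0,0,0,0,0,2,0,0,0,0,0,0,3,0,0,0,0,0,0,4,0,0,0,0,0,0,5,0,0,0,0,0,0,6,0,0,0,0,0,0,7,0,0,0,0,0,0,8,0,0,0]
}}

```text
clock: 15.8
position: [0.5822, -0.0411, 0.1009]
tool_rot: [[1.0, 0.004, 0.002], [0.004, -1.0, -0.0], [0.002, 0.0, -1.0]]
contact_force: [0.0, -0.7, 0.4]
width: 0.0005
grip_force: 0.0
```

>>> {"api": "play_rows", "payload": {
  "targets": [0,0,0,1,0,0,0,0,0,0,2,0,0,0,0,0,0,3,0,0,0,0,0,0,4,0,0,0,0,0,0,5,0,0,0,0,0,0,5,0,0,0]
}}

```text
clock: 16.4
position: [0.5851, -0.0409, 0.1004]
tool_rot: [[1.0, 0.004, -0.003], [0.004, -1.0, -0.0], [-0.003, 0.0, -1.0]]
contact_force: [-5.2, 0.1, 3.6]
width: 0.0006
grip_force: 2.6
```

>>> {"api": "play_rows", "payload": {
  "targets": [0,0,0,-10,0,0,0,0,0,0,-35,0,0,0,0,0,0,-70,0,10,0,0,0,0,-105,0,40,0,0,0,0,-130,0,80,0,0,0,0,-140,-30,120,0,0,0,0,-140,-60,140,0,0,0,0,-140,-90,150,0]
}}

```text
clock: 17.2
position: [0.4474, -0.132, 0.2538]
tool_rot: [[1.0, 0.004, 0.007], [0.005, -1.0, -0.003], [0.007, 0.003, -1.0]]
contact_force: [0.5, -0.0, 0.6]
width: 0.0004
grip_force: 0.0
```

>>> {"api": "play_rows", "payload": {
  "targets": [0,0,0,0,-40,0,0,0,0,0,0,-80,0,0,0,0,0,-10,-120,0,0,0,0,0,-20,-150,0,0,0,0,0,-20,-160,0,0,0,0,0,-20,-160,0,0]
}}

```text
clock: 17.8
position: [0.426, -0.2924, 0.2508]
tool_rot: [[1.0, 0.0, 0.001], [0.0, -1.0, -0.001], [0.001, 0.001, -1.0]]
contact_force: [0.3, 1.0, 0.3]
width: 0.0005
grip_force: 0.0
```

```bash
python3 - <<'E'
from h import *
ims=[]
for n,(x,y,w,h) in {"scene":(215,185,133,100),"top":(215,70,110,160)}.items():
    im,d,K,T=cam(n);k=450/w if n=="scene" else 3.1
    ims.append(cv2.resize(im[y:y+h,x:x+w],None,fx=k,fy=k,interpolation=cv2.INTER_CUBIC))
out=np.zeros((500,800,3),np.uint8)
a,b=ims;out[:a.shape[0],:a.shape[1]]=a;out[:b.shape[0],455:455+b.shape[1]]=b
save("final",out);o=ctrl.get_obs();print(o["position"],o["clock"],o["contact_force"])
E
```

```text
[ 0.42688202 -0.28943751  0.25072066] 17.9 [-0.06645926  0.30286275  0.87965866]
```

View pics/final.png

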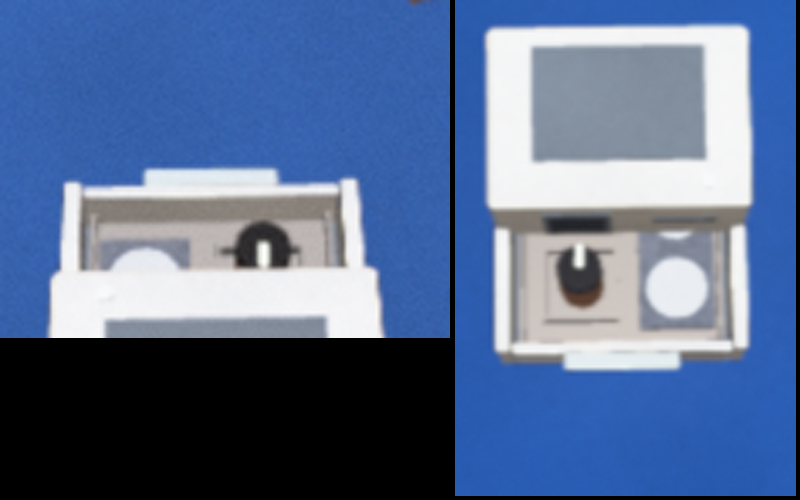

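The final view shows the drawer home with its front level with the side walls. The jar is upright in the bay with its bar and label towards the window. I'll hand the job in.

```bash
python3 -c "
from bench import sign_off
print(sign_off())"
```

```text
the job is handed in; nothing more can be done
None
```

The amber jar stands upright in the bay with its label facing the scanner window, the drawer is pushed home past its catch with its front flush, and I handed the job in at about 18 s of the 51 s limit.

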